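# Lock a notebook into a cam-lever gluing jig

## Task

The spine of the small black notebook has been reglued and has to set in the wooden clamping jig. Slide the notebook along the jig's bed until it is fully home and square against the end fence, then swing the steel cam lever through its quarter turn and press it home on its stop screw with about 15 N at the lever's end, never over 22 N, so that the jaw holds the notebook when you let go. Handle the notebook gently (under 15 N) and leave the ink bottle, the eraser and the pocket watch where they are.

Things in the scene. Friction and masses are not known exactly. Their poses are not given: they have to be found in the camera images.
- jig: Fixed wooden clamping jig. Origin at desk height. In its own frame the bed spans x -115 to 105 mm, y -105 to 85 mm, its top 12 mm above the desk. End fence: inner face at x = +90 mm; side fence (right): inner face at y = -85 mm; both rise 20 mm above the bed. The jaw closes along -y from the left.
- notebook: Small black notebook flat on the bed, 140 (its x) x 90 (its y) x 13 mm, loose, 0.08 to 0.17 kg. Origin: centre of its underside. It starts 22 to 48 mm short of the end fence, with about 10 mm of sideways play, along the jig's x within 0.03 rad. Push its near edge towards jig +x; fully home, its far edge is against the end fence and its centre at jig x = +20 mm.
- notebook_mid (a point): Centre of the notebook, half-way up (6.5 mm above the bed).
- lever: Plain steel cam lever turning level on an upright pivot: bar 14 mm wide (7 each side of its axis), 14 mm high. Origin on the pivot at the bar's mid-height, 48 mm above the desk; the bar runs along its +x to 108 mm. Open, it points to jig +y or up to 0.2 rad further round; it closes counter-clockwise seen from above, in all 1.37 to 1.77 rad from jig +y, and stays where it is left.
- lever_end (a point): Point on the lever's axis 85 mm from the pivot, mid-height: where to push. Friction takes about 6 N here, rising to 7 to 9 N as the jaw grips; on the stop, 12 N here just seat it. Beyond 70 mm from the pivot nothing but bed or desk lies under the bar, so fingertips may reach down beside it to 15 mm below its mid-height.
- stop_arm: Adjustable stop: brass arm under the lever with a block and a level steel set screw 55 mm out, on whose tip the lever comes to bear. Both are fixed in a run but set anew each time. Origin on the lever's pivot; its +x points where the lever ends with the screw at mid setting. The screw's setting is not measured: the true end lies up to 0.1 rad (9 mm at the lever's end) before or after, and must be felt.
- jaw: Wooden pad 100 x 8 x 17 mm on springs, driven towards the notebook (jig -y) by the cam as the lever closes; grips it with about 11 to 28 N when the lever is shut. Origin at the middle of its face's lower edge.
- bottle: Ink bottle with a black cap, 47 x 46 x 56 mm, standing left of the jig beyond the open lever. Bystander.
- rubber: Eraser in a sleeve, 20 x 48 x 12 mm, lying left of the jig on the robot's side. Bystander.
- watch: Round pocket watch, 47 x 68 x 12 mm, lying right of the jig. Bystander.

How it is judged:
By the outcome, as a careful person would: the job done as asked, in the order asked, and still so for the second after the job is handed in, with the robot touching nothing.
It also fails if it takes over 69 s, if anything falls off the work surface, if the arm or the gripper's body presses on something with over 40 N, if the wrist force passes 120 N, or if a joint passes its speed limit or range.

## Robot

A 7-joint arm with a two-finger parallel gripper is mounted at the origin on the work surface; the furniture and walls round the work are solid. World frame = base frame: x ahead of the robot, y to its left, z up, the work surface at z = 0. Lengths are in mm, angles in rad, forces in N, time in s.
With the tool pointing down it reaches from about 425 to 950 mm from the base axis. Payload 4.7 kg.
Tool frame: the origin (TCP) lies at the very end of the fingers, on their centre line; the grasp point (between the pads) lies env.pinch_z behind it (env.pinch_z is the distance from the TCP to the grasp point, in mm); z points along the fingers, y is the line along which they close (so a half turn about z gives the same grasp; the last joint's range is limited). The gripper opens to 87 mm and grips with 3 to 60 N. Pads are 19 mm wide; open, the fingers measure 117 mm over their backs; the gripper's body (75 mm by 190 mm) begins 51 mm behind the grasp point.
Start: joints at [-1.204, 0.469, -0.049, 1.532, 0.024, 1.141, -0.082], TCP at [260.206, 622.85, 222.573] pointing down, gripper open.
Joint ranges: [-2.59, 2.59], [-0.33, 1.99], [-1.39, 1.29], [0.1, 2.45], [-1.04, 4.18], [0.21, 1.99], [-2.66, 2.66]. Speed limits (rad/s): [2.57, 2.57, 3.14, 3.14, 3.14, 3.14, 3.14].

## Interface

Orientations are given as a unit quaternion [x, y, z, w].
In Python, from workcell import sensors, imaging, env gives the robot as it stands.
- The arm moves only by the tool servo_tool, never from a script. Its argument "targets" is a list that holds one entry, the list of rows, each a list of 7 numbers: the gripper command: -1 is fully open, 1 is shut, values between are in proportion, then the shift along the tool's x, y, z in mm, then the turn, a rotation vector about the tool's x, y, z in degrees. In form: [[[grip, tx, ty, tz, rx, ry, rz], ...]]. A call has 1 to 20 rows; each row is the pose to reach, as a shift and turn from the pose commanded when the call began, along the tool's axes at that moment; what a row does not reach only later rows make up. A row lasts 1/12 s, in which the tool goes at most 41.7 mm and 7.16 degrees, less where a joint would pass 70% of its speed; a pose out of reach is approached as far as the arm can. A call with a gripper value outside its range is refused whole. The fingers move at their own pace and stop on an object; "grip_force" is the grip in N (left out, the last holds). Time passes only in rows, so rows that repeat a pose let the fingers close. It gives the time, the measured TCP pose, the force, the opening and the grip force at its end, in the units of the state.
- sensors.state(): the state, without advancing time (a new reading comes with each control period).
- imaging.snapshot(name): name is "side" or "top" or "wrist"; returns (picture, depth): 400x640x3 uint8, red, green, blue; 400x640 float32, mm along the optical axis (not along the pixel's ray), 0 where there is no reading.
- imaging.get_calibration(name): a dict with "K" (3x3 intrinsics, pixels), "R" (3x3) and "t" (3): a world point X has camera coordinates R X + t. Camera axes: x right, y down, z forward; pixel columns grow to the right and rows downward; lengths in mm; the calibration is good to about 2 mm. A picture is of the moment at which its call begins: read the wrist's pose just before it. get_calibration takes no time and is no camera call; for the wrist camera it gives the pose at the moment of the call.
- env.sign_off(): hands the job in; it is judged then, once.
The state is a dict: "t": time; "q": joint angles; "joint_velocities": joint speeds; "joint_torque": joint torques, N m; "tcp_pos": TCP position; "tool_rot": TCP orientation; "contact_force": force on the tool from outside, world axes, zero at the start; "ft_torque": the same for the moment, N m; "gripper_width": finger opening in mm; "finger_force": force on a finger pad.
Only numpy, scipy, OpenCV 4.12 (cv2) and the standard library are available. Lean on these libraries where they do the work, as an engineer would, in place of code of your own. Each camera call takes 0.05 s, during which the arm holds its last target. There are 200 camera calls.

## Working session

There is one attempt and no reset: what is moved stays moved. The work goes in short steps, Python scripts to look and compute and a tool call to move; the robot and the scene stay as the last step left them, time stands still between calls to the robot, and variables do not carry over. Pictures are saved under pics/ and viewed, at most 10 in all, crops included, and the job is handed in when it is done.

Besides the shell and the picture viewer there is one more tool, called after "Emit:" in YAML: its name, and indented under it one key for each argument. servo_tool: Moves the arm, as the interface text tells. Its arguments: {"type":"object","properties":{"targets":{"type":"array"},"grip_force":{"type":"number"}},"required":["targets"]}

```bash
mkdir -p pics; ls
cat > h.py <<'E'
import numpy as np, cv2
from workcell import sensors, imaging, env
def px2w(name,u,v,z=None,depth=None):
    c=imaging.get_calibration(name);K,R,t=map(np.array,(c["K"],c["R"],c["t"]))
    r=R.T@np.linalg.inv(K)@np.array([u,v,1.]);o=-R.T@t
    s=(z-o[2])/r[2] if depth is None else depth
    return o+s*r
E
python3 - <<'E'
from h import *
p,d=imaging.snapshot("top");cv2.imwrite("pics/top.png",p[:,:,::-1]);np.save("dtop.npy",d)
p,d=imaging.snapshot("side");cv2.imwrite("pics/side.png",p[:,:,::-1])
print(sensors.state(),env.pinch_z)
print(imaging.get_calibration("top"))
E
```

```text
pics
{'t': 0.1, 'q': array([-1.20389542,  0.46936702, -0.04862581,  1.53354705,  0.02412013,
        1.1409883 , -0.082302  ]), 'joint_velocities': array([-1.12809631e-03, -1.43007814e-03,  4.89321137e-04, -2.84298054e-03,
        1.44632958e-03, -3.74354527e-05, -4.75824710e-04]), 'joint_torque': array([ 3.09283769e-04, -5.09168172e+01, -8.13064724e-02, -2.36830741e+01,
       -6.14667870e-02,  3.44323099e-02,  4.78065647e-05]), 'tcp_pos': array([260.01743921, 622.34214524, 221.61187769]), 'tool_rot': array([ 1.96580558e-01,  9.80487298e-01, -8.50420772e-04, -1.38500746e-04]), 'contact_force': array([ 0.55047742, -0.92927765, -0.58766531]), 'ft_torque': array([-0.02104292,  0.04540502, -0.03329256]), 'finger_force': 0.0, 'gripper_width': 87.10406063674921} 18.700000000000003
{'K': array([[503.58372345,   0.        , 316.51233791],
       [  0.        , 503.58372345, 198.45245853],
       [  0.        ,   0.        ,   1.        ]]), 'R': array([[-0.00989567, -0.99994361,  0.00385475],
       [-0.99858297,  0.00968048, -0.05232918],
       [ 0.05228892, -0.00436712, -0.99862245]]), 't': array([ 173.35616188,  545.43536592, 1190.31583852])}
```

View pics/top.png

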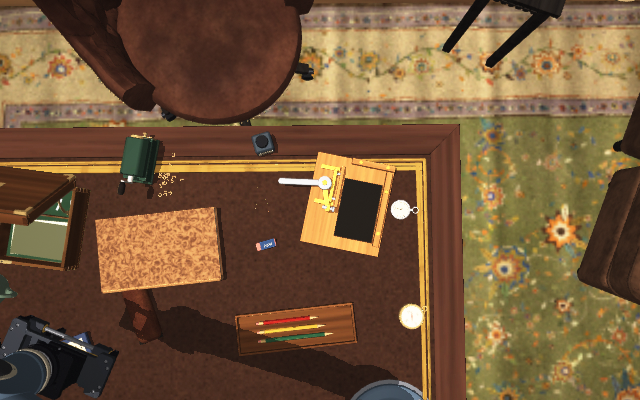

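The jig is at about (348,205), the lever points left from its pivot at about (325,183), and the bottle is at (262,143). I'll enlarge that area.

Run:
```python
from h import *
p=cv2.imread("pics/top.png")[125:265,245:425]
cv2.imwrite("pics/topc.png",cv2.resize(p,None,fx=4.4,fy=4.2857142,interpolation=cv2.INTER_CUBIC))
```

```text
(no output)
```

View pics/topc.png

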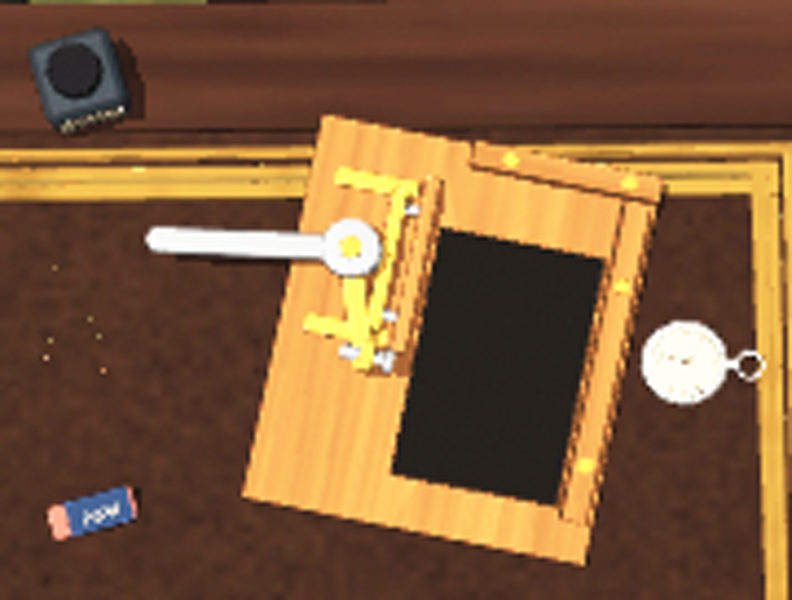

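View pics/side.png

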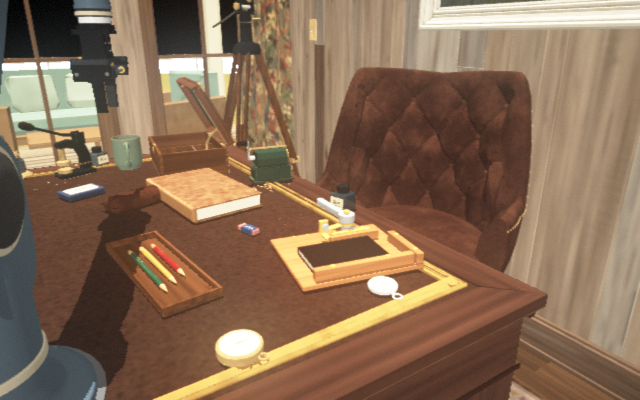

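The enlarged crop shows the bed corners at (322,115), (245,497) and (585,565). Notebook top corners are at (440,228), (605,260), (557,503) and (392,475). The pivot is at (350,246), the lever tip at (148,239), and the stop block and screw near (365,355).

```bash
cat >> h.py <<'E'
def crop(x,y,z): return px2w("top",245+x/4.4-.4,125+y/4.2857-.4,z)
E
python3 - <<'E'
from h import *
np.set_printoptions(precision=1,suppress=True)
c=lambda *a:crop(*a)[:2]
FL,NL,NR=c(322,115,12),c(245,497,12),c(585,565,12)
print(FL,NL,NR,np.linalg.norm(FL-NL),np.linalg.norm(NR-NL))
yaw1=np.arctan2(*(FL-NL)[::-1]);yaw2=np.arctan2(*(NL-NR)[::-1])-np.pi/2
print("yaw",yaw1.round(4),yaw2.round(4))
yaw=(yaw1*220+yaw2*190)/410
Rm=np.array([[np.cos(yaw),-np.sin(yaw)],[np.sin(yaw),np.cos(yaw)]])
loc=np.array([[105,85],[-115,85],[-115,-105.]])
o=np.mean(np.array([FL,NL,NR])-loc@Rm.T,0)
print("jig o",o,yaw,"resid",(np.array([FL,NL,NR])-loc@Rm.T-o).tolist())
J=lambda p:(p-o)@Rm
nb=[c(440,228,25),c(605,260,25),c(557,503,25),c(392,475,25)]
for n in nb: print("nb",n,J(n))
print("ctr",J(np.mean(nb,0)))
for n,q in dict(piv=(350,246,55),tip=(148,239,55),fence=(470,163,32),fence2=(655,207,32),sf=(562,515,32),screwtip=(350,352,45),block=(365,355,45),jawL=(440,180,29),jawN=(405,372,29),bott=(75,70,56),watchring=(765,365,6),watchtop=(685,320,12),eras=(133,490,12)).items(): print(n,c(*q),J(c(*q)))
E
```

```text
[660.5 163.8] [447.  207.7] [407.5  24. ] 217.93944564495433 187.92665041387548
yaw -0.2027 -0.2119
jig o [541.3 102.1] -0.2069560491287732 resid [[-1.0577651020611256, 0.1483141573246627], [0.7697599228116587, -1.1851818508468313], [0.2880051792494669, 1.0368676935221686]]
nb [595.  100.9] [52.8  9.9]
nb [576.4  12.1] [ 52.8 -80.9]
nb [442.5  40.1] [-84. -81.]
nb [458.7 128.4] [-86.3   8.8]
ctr [-16.2 -35.8]
piv [582.9 150.1] [30.8 55.6]
tip [587.7 256.3] [ 13.7 160.5]
fence [630.2  84.7] [90.5  1.3]
fence2 [604.9 -14.4] [  86.1 -100.9]
sf [436.1  38.3] [-89.9 -84. ]
screwtip [526.  150.6] [-25.   44.3]
block [524.3 142.6] [-25.   36.2]
jawL [621.3 100.8] [78.5 15.2]
jawN [515.3 120.9] [-29.4  13.1]
bott [679.8 294.2] [ 96.  216.5]
watchring [517.9 -77.1] [  13.9 -180.1]
watchtop [543.3 -32.7] [  29.6 -131.5]
eras [451.5 268.3] [-122.1  144.3]
```

Emit:
servo_tool:
  targets:
    - [[-0.15,-391,-392,0,0,0,-10.8],[-0.15,-391,-392,0,0,0,-10.8],[-0.15,-391,-392,0,0,0,-10.8],[-0.15,-391,-392,0,0,0,-10.8],[-0.15,-391,-392,0,0,0,-10.8],[-0.15,-391,-392,0,0,0,-10.8],[-0.15,-391,-392,0,0,0,-10.8],[-0.15,-391,-392,0,0,0,-10.8],[-0.15,-391,-392,0,0,0,-10.8],[-0.15,-391,-392,0,0,0,-10.8],[-0.15,-391,-392,0,0,0,-10.8],[-0.15,-391,-392,0,0,0,-10.8],[-0.15,-391,-392,0,0,0,-10.8],[-0.15,-391,-392,0,0,0,-10.8],[-0.15,-391,-392,0,0,0,-10.8],[-0.15,-391,-392,0,0,0,-10.8],[-0.15,-391,-392,0,0,0,-10.8],[-0.15,-391,-392,0,0,0,-10.8]]

```text
t: 1.6
tcp_pos: [469.2, 112.2, 222.4]
tool_rot: [0.102, 0.995, 0.0, -0.0]
contact_force: [-0.1, 0.5, 0.1]
gripper_width: 50.5
finger_force: 0.0
```

Run:
```python
from h import *
c=imaging.get_calibration("wrist");print(c)
p,d=imaging.snapshot("wrist");cv2.imwrite("pics/w1.png",p[:,:,::-1])
np.savez("w1.npz",**c)
s=sensors.state();print(s["t"],s["tcp_pos"],s["tool_rot"],s["contact_force"],s["gripper_width"])
```

```text
{'K': array([[336.48398303,   0.        , 327.2822761 ],
       [  0.        , 336.48398303, 197.42981317],
       [  0.        ,   0.        ,   1.        ]]), 'R': array([[ 2.02322395e-01,  9.79318962e-01, -1.38381089e-04],
       [ 9.39512396e-01, -1.94058677e-01,  2.82236935e-01],
       [ 2.76373128e-01, -5.72328634e-02, -9.59344721e-01]]), 't': array([-205.57643947, -452.29056591,  267.26273775])}
1.65 [469.23595011 112.15693782 222.3664839 ] [ 1.01783557e-01  9.94806514e-01  1.61932299e-04 -2.84165899e-04] [-0.96318171 -0.45682852 -0.64276558] 50.11125887820139
```

View pics/w1.png

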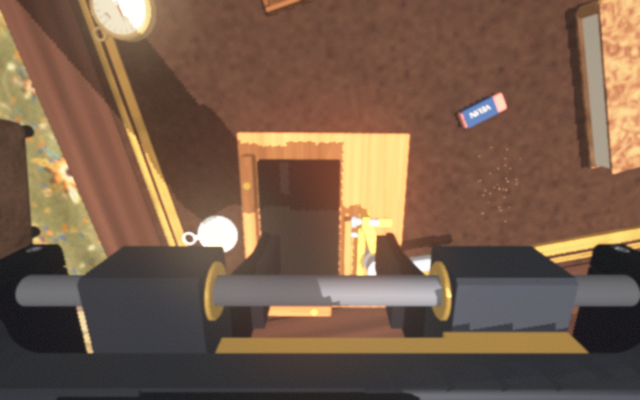

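The wrist view shows the bed's near edge at v≈133 (corners (238,133) and (410,133)) and the notebook's near edge at v≈159 (u 259–342). The stop arm, block and screw are at about (350–392,222) and the pivot at about (372,268).

```bash
cat >> h.py <<'E'
O=np.array([541.3,102.1]);Y=-.207
RJ=np.array([[np.cos(Y),-np.sin(Y)],[np.sin(Y),np.cos(Y)]])
J=lambda p:(np.array(p)[:2]-O)@RJ
W=lambda p:RJ@np.array(p)+O
E
python3 - <<'E'
from h import *
np.set_printoptions(precision=1,suppress=True)
for n,q in dict(NR=(238,133,12),NL=(410,133,12),nbR=(259,159,25),nbL=(342,158,25),scrL=(392,222,40),scrR=(350,222,40),arm0=(368,262,34),arm1=(368,225,34)).items():
  w=px2w("wrist",*q);print(n,w[:2],J(w))
for p in [(-101,-36),(-61,-36)]:print(W(p))
E
```

```text
NR [408.5  26. ] [-114.3 -101.8]
NL [446.4 209.7] [-115.    85.8]
nbR [439.1  44.1] [-88.1 -77.8]
nbL [456.1 131.7] [-89.5  11.5]
scrL [533.5 171.6] [-22.   66.4]
scrR [524.2 126.8] [-21.8  20.7]
arm0 [578.8 138. ] [29.4 42.9]
arm1 [534.  145.7] [-16.1  41.2]
[435.1  87.6]
[474.2  79.4]
```

Emit:
servo_tool:
  targets:
    - [[-0.15,31.5,-31,0,0,0,0],[-0.15,31.5,-31,0,0,0,0],[-0.15,31.5,-31,41,0,0,0],[-0.15,31.5,-31,82,0,0,0],[-0.15,31.5,-31,123,0,0,0],[-0.15,31.5,-31,160,0,0,0],[-0.15,31.5,-31,180,0,0,0],[-0.15,31.5,-31,190,0,0,0],[-0.15,31.5,-31,198,0,0,0],[-0.15,31.5,-31,204,0,0,0],[-0.15,31.5,-31,205,0,0,0],[-0.15,31.5,-31,205,0,0,0],[-0.15,31.5,-31,205,0,0,0]]

```text
t: 2.73
tcp_pos: [433.3, 86.9, 18.2]
tool_rot: [0.103, 0.995, 0.0, 0.001]
contact_force: [0.4, 0.7, -0.0]
gripper_width: 49.9
finger_force: 0.0
```

Run:
```python
from h import *
s=sensors.state();print(s["t"],s["tcp_pos"],J(s["tcp_pos"]),s["contact_force"])
```

```text
2.7333 [433.2754099   86.90237442  18.23796401] [-102.59497945  -37.07492524] [ 0.42778228  0.66201577 -0.03763452]
```

Emit:
servo_tool:
  targets:
    - [[-0.15,-2,0,0,0,0,0],[-0.15,-4,0,0,0,0,0],[-0.15,-6,0,0,0,0,0],[-0.15,-8,0,0,0,0,0],[-0.15,-10,0,0,0,0,0],[-0.15,-12,0,0,0,0,0],[-0.15,-14,0,0,0,0,0],[-0.15,-16,0,0,0,0,0],[-0.15,-18,0,0,0,0,0],[-0.15,-20,0,0,0,0,0],[-0.15,-22,0,0,0,0,0],[-0.15,-24,0,0,0,0,0],[-0.15,-26,0,0,0,0,0],[-0.15,-28,0,0,0,0,0],[-0.15,-30,0,0,0,0,0],[-0.15,-32,0,0,0,0,0],[-0.15,-34,0,0,0,0,0],[-0.15,-35,0,0,0,0,0],[-0.15,-36,0,0,0,0,0],[-0.15,-36,0,0,0,0,0]]

```text
t: 4.4
tcp_pos: [468.0, 79.2, 17.5]
tool_rot: [0.103, 0.995, 0.0, -0.0]
contact_force: [-0.7, -0.5, 0.3]
gripper_width: 49.8
finger_force: 0.3
```

Emit:
servo_tool:
  targets:
    - [[-0.15,-0.5,0,0,0,0,0],[-0.15,-1,0,0,0,0,0],[-0.15,-1.5,0,0,0,0,0],[-0.15,-2,0,0,0,0,0],[-0.15,-2,0,0,0,0,0]]

```text
t: 4.82
tcp_pos: [470.1, 78.7, 17.6]
tool_rot: [0.103, 0.995, 0.0, 0.0]
contact_force: [-0.2, 0.4, -0.0]
gripper_width: 50.0
finger_force: 0.3
```

Emit:
servo_tool:
  targets:
    - [[-0.15,-0.5,0,0,0,0,0],[-0.15,-1,0,0,0,0,0],[-0.15,-1.5,0,0,0,0,0],[-0.15,-2,0,0,0,0,0],[-0.15,-2,0,0,0,0,0]]

```text
t: 5.23
tcp_pos: [472.1, 78.3, 17.5]
tool_rot: [0.103, 0.995, 0.0, 0.0]
contact_force: [-0.5, -0.6, 0.8]
gripper_width: 50.1
finger_force: 0.4
```

Emit:
servo_tool:
  targets:
    - [[-0.15,-0.5,0,0,0,0,0],[-0.15,-1,0,0,0,0,0],[-0.15,-1.5,0,0,0,0,0],[-0.15,-1.5,0,0,0,0,0]]

```text
t: 5.57
tcp_pos: [473.5, 78.0, 17.5]
tool_rot: [0.103, 0.995, 0.0, 0.0]
contact_force: [-0.9, -0.9, -0.1]
gripper_width: 50.1
finger_force: 0.4
```

Emit:
servo_tool:
  targets:
    - [[-0.15,-0.5,0,0,0,0,0],[-0.15,-1,0,0,0,0,0],[-0.15,-1,0,0,0,0,0]]

```text
t: 5.82
tcp_pos: [474.0, 77.9, 17.5]
tool_rot: [0.103, 0.995, 0.0, -0.0]
contact_force: [-2.2, -0.6, 0.8]
gripper_width: 50.2
finger_force: 1.0
```

Emit:
servo_tool:
  targets:
    - [[-0.15,-0.5,0,0,0,0,0],[-0.15,-1,0,0,0,0,0],[-0.15,-1,0,0,0,0,0]]

```text
t: 6.07
tcp_pos: [474.1, 77.8, 17.4]
tool_rot: [0.103, 0.995, -0.0, -0.001]
contact_force: [-4.9, 1.6, 3.2]
gripper_width: 50.0
finger_force: 2.6
```

Emit:
servo_tool:
  targets:
    - [[-0.15,-0.5,0,0,0,0,0],[-0.15,-1,0,0,0,0,0],[-0.15,-1,0,0,0,0,0]]

```text
t: 6.32
tcp_pos: [474.1, 77.8, 17.3]
tool_rot: [0.103, 0.995, -0.0, -0.002]
contact_force: [-6.3, 2.6, 6.0]
gripper_width: 50.1
finger_force: 3.5
```

The notebook is against the fence, with force rising and no further travel. I'll back off, lift straight up and check.

Emit:
servo_tool:
  targets:
    - [[-0.15,1,0,0,0,0,0],[-0.15,3,0,0,0,0,0],[-0.15,8,0,-1,0,0,0],[-0.15,14,0,-5,0,0,0],[-0.15,14,0,-40,0,0,0],[0.3,14,0,-80,0,0,0],[1,14,40,-110,0,0,0],[1,14,80,-130,0,0,0],[1,14,120,-150,0,0,0],[1,14,150,-160,0,0,0],[1,14,150,-160,0,0,0],[1,14,150,-160,0,0,0]]

```text
t: 7.32
tcp_pos: [493.9, 230.6, 178.9]
tool_rot: [0.101, 0.995, 0.001, 0.002]
contact_force: [-0.2, -0.5, 0.4]
gripper_width: 11.7
finger_force: 0.0
```

Run:
```python
from h import *
s=sensors.state();print(s["t"],s["tcp_pos"],J(s["tcp_pos"]),s["contact_force"],s["gripper_width"])
p,d=imaging.snapshot("wrist");q,_=imaging.snapshot("top")
a=cv2.resize(q[125:265,245:425,::-1],(540,420),interpolation=cv2.INTER_CUBIC)
cv2.imwrite("pics/t2.png",a);cv2.imwrite("pics/w2.png",p[:,:,::-1])
```

```text
7.3167 [493.94581373 230.58525358 178.92021759] [-72.75017948 116.00987342] [-0.20946318 -0.51017929  0.38617448] 11.671500319409875
```

View pics/t2.png

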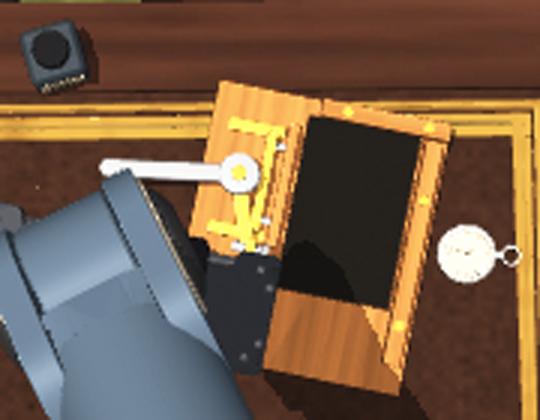

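View pics/w2.png

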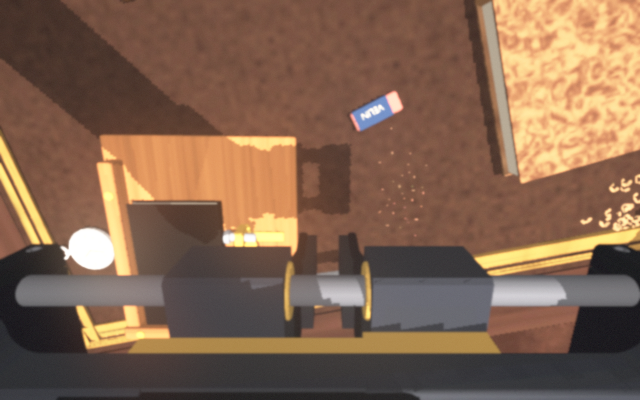

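The notebook is flush with the end fence and the side fence is close beside it. The lever is unmoved, from its tip at (103,167) to its pivot at (239,174) in the crop. Next I'll position the shut fingers behind the lever's end.

Emit:
servo_tool:
  targets:
    - [[1,-38,10,0,0,0,-3],[1,-76,19,0,0,0,-6],[1,-113.8,28.8,0,0,0,-9],[1,-113.8,28.8,0,0,0,-9],[1,-113.8,28.8,20,0,0,-9],[1,-113.8,28.8,50,0,0,-9],[1,-113.8,28.8,80,0,0,-9],[1,-113.8,28.8,80,0,0,-9]]

```text
t: 8.08
tcp_pos: [605.8, 227.3, 90.7]
tool_rot: [0.027, 1.0, -0.003, -0.006]
contact_force: [-0.8, -0.9, -0.8]
gripper_width: 0.7
finger_force: 0.0
```

Run:
```python
from h import *
s=sensors.state();print({k:np.round(s[k],3) for k in s})
p,d=imaging.snapshot("wrist");cv2.imwrite("pics/w3.png",p[:,:,::-1])
```

```text
{'t': np.float64(8.083), 'q': array([-0.509,  0.56 ,  0.118,  1.721, -0.08 ,  0.879,  1.161]), 'joint_velocities': array([-0.009, -0.055,  0.004, -0.062,  0.005,  0.079, -0.006]), 'joint_torque': array([ 2.7700e-01, -5.4827e+01,  2.5900e+00, -2.2823e+01, -2.0000e-03,
       -6.3900e-01,  2.7000e-02]), 'tcp_pos': array([605.821, 227.332,  90.711]), 'tool_rot': array([ 0.027,  1.   , -0.003, -0.006]), 'contact_force': array([-0.815, -0.863, -0.768]), 'ft_torque': array([-0.019,  0.127,  0.005]), 'finger_force': np.float64(0.0), 'gripper_width': np.float64(0.653)}
```

View pics/w3.png

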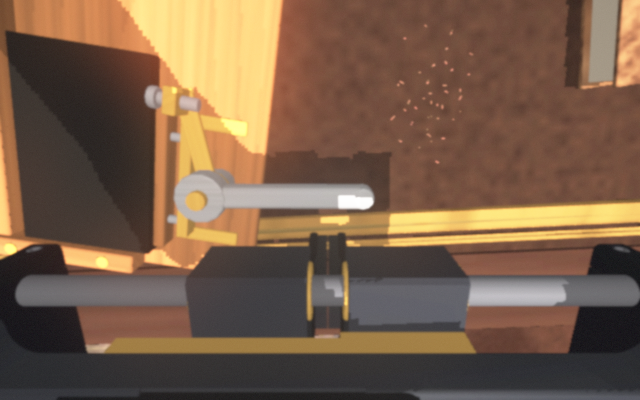

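This view shows the pivot at (199,197), the lever tip at (374,196), the stop block at (180,100) and the screw tip at (200,104).

Run:
```python
from h import *
np.set_printoptions(precision=1,suppress=True)
c=imaging.get_calibration("wrist");print(-np.array(c["R"]).T@c["t"])
p,d=imaging.snapshot("wrist")
for n,(u,v) in dict(knob=(197,201),bar1=(260,196),bar1b=(260,203),bar2=(350,196),tip=(371,196),scr=(198,104),blk=(178,101),head=(153,97),arm=(200,150)).items():
  print(n,d[v,u],px2w("wrist",u,v,depth=d[v,u]))
for v in range(180,216,2): print(v,px2w("wrist",300,v,depth=d[v,300]))
print("z55",[px2w("wrist",u,v,55)[:2] for u,v in((230,195),(350,196),(372,196))])
s=px2w("wrist",200,104,48);print("screw",s)
```

```text
[530.8 234.2 256.1]
knob 203.33487 [586.9 152.7  64. ]
bar1 209.27338 [587.6 189.6  57.3]
bar1b 212.56589 [592.7 188.6  55.4]
bar2 209.63832 [590.6 245.5  56.8]
tip 267.54315 [607.6 265.1   1.1]
scr 201.00407 [530.7 157.1  50. ]
blk 197.48587 [528.5 146.8  53.2]
head 195.42899 [525.5 133.4  54.7]
arm 219.49411 [559.4 149.8  39.2]
180 [580.8 214.3  48.2]
182 [581.  214.7  52.9]
184 [581.5 214.9  55.9]
186 [582.5 214.9  56.9]
188 [583.5 214.9  58.1]
190 [585.2 214.6  56.4]
192 [586.4 214.6  56.8]
194 [587.8 214.4  56.5]
196 [588.8 214.5  57.6]
198 [590.3 214.3  56.9]
200 [591.4 214.2  57.4]
202 [593.  214.   56.5]
204 [611.3 208.2   1.3]
206 [612.7 208.2   2.3]
208 [614.8 207.9   0.8]
210 [616.5 207.8   0.9]
212 [617.1 208.    4. ]
214 [617.4 208.3   8.2]
z55 [array([586.6, 170.3]), array([591.1, 245.6]), array([591.8, 259.4])]
screw [530.8 157.6  48. ]
```

Run:
```python
from h import *
s=sensors.state();print({k:np.round(s[k],3) for k in ("t","tcp_pos","tool_rot","contact_force","ft_torque")})
```

```text
{'t': np.float64(8.183), 'tcp_pos': array([609.721, 229.576,  96.51 ]), 'tool_rot': array([ 0.026,  1.   , -0.001, -0.001]), 'contact_force': array([-0.298,  0.183, -0.157]), 'ft_torque': array([ 0.008, -0.01 , -0.019])}
```

Emit:
servo_tool:
  targets:
    - [[1,-3.5,7.5,16,0,0,0],[1,-3.5,7.5,16,0,0,0],[1,-3.5,7.5,16,0,0,0],[1,-3.5,7.5,16,0,0,0],[1,-3.5,7.5,16,0,0,0]]

```text
t: 8.6
tcp_pos: [615.2, 238.9, 83.2]
tool_rot: [0.025, 1.0, 0.0, 0.001]
contact_force: [0.2, 0.5, 1.0]
gripper_width: 0.5
finger_force: 0.0
```

Run:
```python
from h import *
np.set_printoptions(precision=1,suppress=True)
p,d=imaging.snapshot("wrist")
s=sensors.state();print({k:np.round(s[k],3) for k in ("t","tcp_pos","tool_rot")})
v,u=np.mgrid[0:400,0:640]
c=imaging.get_calibration("wrist");K,R,t=map(np.array,(c["K"],c["R"],c["t"]))
P=((np.linalg.inv(K)@np.stack([u.ravel(),v.ravel(),np.ones(u.size)])*d.ravel()).T-t)@R
m=(P[:,2]>50)&(P[:,2]<60)&(P[:,1]>185)&(P[:,1]<262)&(P[:,0]>560)&(P[:,0]<620)&(d.ravel()>0)
Q=P[m]
for a in range(180,265,8):
  q=Q[(Q[:,1]>=a)&(Q[:,1]<a+8)]
  if len(q): print(a+4,q[:,0].min(),q[:,0].max(),q[:,0].mean(),len(q))
print("ymax",Q[:,1].max())
k=P[(P[:,2]>60)&(P[:,2]<70)&(P[:,1]>125)&(P[:,1]<180)&(P[:,0]>560)&(P[:,0]<615)]
print("knob",k.min(0),k.max(0))
```

```text
{'t': np.float64(8.65), 'tcp_pos': array([615.1, 238.9,  83. ]), 'tool_rot': array([0., 1., 0., 0.])}
184 576.8782066266173 591.1481447058053 583.3487960327633 123
192 576.9740303626862 591.3821821427448 583.5604233190231 326
200 577.4105958256338 591.5380755876647 583.9858162848604 322
208 577.9058532984808 591.8770112534063 584.3698465490892 320
216 578.2964628367326 592.4019767552427 584.7564526014828 324
224 578.661852117339 592.5985555625355 585.3194626292807 316
232 579.1640758946461 593.0564490698226 585.6442314999116 317
240 579.5476683525139 593.425675073958 586.1132928076327 319
248 579.8455708318952 593.7805146463993 586.4290740274645 314
256 580.9592836276079 593.7141184995737 587.0642286873103 169
ymax 257.5334865799189
knob [576.3 144.2  60. ] [587.5 156.3  62.9]
```

Emit:
servo_tool:
  targets:
    - [[1,0,-4,15,0,0,0],[1,0,-4,30,0,0,0],[1,0,-4,40,0,0,0],[1,0,-4,45,0,0,0],[1,2,-4,45,0,0,0],[1,5,-4,45,0,0,0],[1,8,-4,45,0,0,0],[1,10,-4,45,0,0,0],[1,10,-4,45,0,0,0],[1,10,-4,45,0,0,0]]

```text
t: 9.48
tcp_pos: [605.5, 236.0, 37.5]
tool_rot: [0.025, 1.0, 0.001, 0.001]
contact_force: [3.2, 0.9, -0.1]
gripper_width: 0.6
finger_force: 1.4
```

```bash
cat >> h.py <<'E'
PV=np.array([582.4,150.])
def lev():
    s=sensors.state();q=s["tool_rot"];a=2*np.arctan2(q[1],q[0])-np.pi/2  # lever direction matching tool y
    a=(a+np.pi)%(2*np.pi)-np.pi
    u=np.array([np.cos(a),np.sin(a)]);p=np.array([-u[1],u[0]]);r=s["tcp_pos"][:2]-PV;f=s["contact_force"]
    print("t",s["t"].round(2) if hasattr(s["t"],"round") else s["t"],"ang",np.degrees(a).round(2),"along,off",(r@u).round(2),(r@p).round(2),"z",s["tcp_pos"][2].round(1),"F u,p,z",np.round([f[:2]@u,f[:2]@p,f[2]],2),"M",np.round(s["ft_torque"],3),"leverang",(np.degrees(np.arctan2(r[1],r[0])+np.arcsin(16.5/np.hypot(*r)))).round(2),"q7",s["q"][6].round(2))
def rows(d0,d1,step,A=86,o=16.5,z=0):
    for d in np.append(np.arange(d0,d1,step),d1):
        c,s=np.cos(np.radians(d)),np.sin(np.radians(d))
        print([1,round(A*s-o*c+o,1),round(A*c+o*s-A,1),z,0,0,round(-d,1)],end=", ")
    print()
E
python3 -c "
from h import *
lev();rows(2.5,45,2.5)"
```

```text
t 9.4833 ang 87.12 along,off 87.04 -18.76 z 37.5 F u,p,z [ 1.08 -3.11 -0.09] M [ 0.099 -0.646 -0.038] leverang 85.63 q7 1.16
[1, np.float64(3.8), np.float64(0.6), 0, 0, 0, np.float64(-2.5)], [1, np.float64(7.6), np.float64(1.1), 0, 0, 0, np.float64(-5.0)], [1, np.float64(11.4), np.float64(1.4), 0, 0, 0, np.float64(-7.5)], [1, np.float64(15.2), np.float64(1.6), 0, 0, 0, np.float64(-10.0)], [1, np.float64(19.0), np.float64(1.5), 0, 0, 0, np.float64(-12.5)], [1, np.float64(22.8), np.float64(1.3), 0, 0, 0, np.float64(-15.0)], [1, np.float64(26.6), np.float64(1.0), 0, 0, 0, np.float64(-17.5)], [1, np.float64(30.4), np.float64(0.5), 0, 0, 0, np.float64(-20.0)], [1, np.float64(34.2), np.float64(-0.2), 0, 0, 0, np.float64(-22.5)], [1, np.float64(37.9), np.float64(-1.1), 0, 0, 0, np.float64(-25.0)], [1, np.float64(41.6), np.float64(-2.1), 0, 0, 0, np.float64(-27.5)], [1, np.float64(45.2), np.float64(-3.3), 0, 0, 0, np.float64(-30.0)], [1, np.float64(48.8), np.float64(-4.6), 0, 0, 0, np.float64(-32.5)], [1, np.float64(52.3), np.float64(-6.1), 0, 0, 0, np.float64(-35.0)], [1, np.float64(55.8), np.float64(-7.7), 0, 0, 0, np.float64(-37.5)], [1, np.float64(59.1), np.float64(-9.5), 0, 0, 0, np.float64(-40.0)], [1, np.float64(62.4), np.float64(-11.4), 0, 0, 0, np.float64(-42.5)], [1, np.float64(65.6), np.float64(-13.5), 0, 0, 0, np.float64(-45.0)],
```

Contact is made, with 3 N building. I'll sweep the first 40°.

Emit:
servo_tool:
  targets:
    - [[1,3.8,0.6,0,0,0,-2.5],[1,7.6,1.1,0,0,0,-5],[1,11.4,1.4,0,0,0,-7.5],[1,15.2,1.6,0,0,0,-10],[1,19,1.5,0,0,0,-12.5],[1,22.8,1.3,0,0,0,-15],[1,26.6,1,0,0,0,-17.5],[1,30.4,0.5,0,0,0,-20],[1,34.2,-0.2,0,0,0,-22.5],[1,37.9,-1.1,0,0,0,-25],[1,41.6,-2.1,0,0,0,-27.5],[1,45.2,-3.3,0,0,0,-30],[1,48.8,-4.6,0,0,0,-32.5],[1,52.3,-6.1,0,0,0,-35],[1,55.8,-7.7,0,0,0,-37.5],[1,59.1,-9.5,0,0,0,-40]]

```text
t: 10.82
tcp_pos: [546.5, 231.7, 37.6]
tool_rot: [-0.32, 0.948, 0.001, 0.003]
contact_force: [3.4, 4.1, -1.3]
gripper_width: 0.5
finger_force: 2.8
```

```bash
python3 -c "
from h import *
lev();rows(2.5,25,2.5,o=18.3)"
```

```text
t 10.8167 ang 127.28 along,off 86.72 -20.92 z 37.6 F u,p,z [ 1.19 -5.21 -1.35] M [ 0.992 -0.868 -0.076] leverang 124.38 q7 1.69
[1, np.float64(3.8), np.float64(0.7), 0, 0, 0, np.float64(-2.5)], [1, np.float64(7.6), np.float64(1.3), 0, 0, 0, np.float64(-5.0)], [1, np.float64(11.4), np.float64(1.7), 0, 0, 0, np.float64(-7.5)], [1, np.float64(15.2), np.float64(1.9), 0, 0, 0, np.float64(-10.0)], [1, np.float64(19.0), np.float64(1.9), 0, 0, 0, np.float64(-12.5)], [1, np.float64(22.9), np.float64(1.8), 0, 0, 0, np.float64(-15.0)], [1, np.float64(26.7), np.float64(1.5), 0, 0, 0, np.float64(-17.5)], [1, np.float64(30.5), np.float64(1.1), 0, 0, 0, np.float64(-20.0)], [1, np.float64(34.3), np.float64(0.5), 0, 0, 0, np.float64(-22.5)], [1, np.float64(38.1), np.float64(-0.3), 0, 0, 0, np.float64(-25.0)],
```

Emit:
servo_tool:
  targets:
    - [[1,3.8,0.7,0,0,0,-1],[1,7.6,1.3,0,0,0,-3],[1,11.4,1.7,0,0,0,-5],[1,15.2,1.9,0,0,0,-7.5],[1,19,1.9,0,0,0,-10],[1,22.9,1.8,0,0,0,-12.5],[1,26.7,1.5,0,0,0,-15],[1,30.5,1.1,0,0,0,-17.5],[1,32,0.9,0,0,0,-18.5],[1,32,0.9,0,0,0,-18.5]]

```text
t: 11.65
tcp_pos: [520.0, 213.2, 37.6]
tool_rot: [-0.467, 0.884, 0.001, 0.003]
contact_force: [2.6, 4.1, -1.0]
gripper_width: 0.4
finger_force: 2.6
```

```bash
python3 -c "
from h import *
lev();rows(1,10,1,o=18.3)"
```

```text
t 11.65 ang 145.72 along,off 87.19 -17.05 z 37.6 F u,p,z [ 0.15 -4.88 -1.03] M [ 1.079 -0.48   0.044] leverang 145.36 q7 1.96
[1, np.float64(1.5), np.float64(0.3), 0, 0, 0, np.int64(-1)], [1, np.float64(3.0), np.float64(0.6), 0, 0, 0, np.int64(-2)], [1, np.float64(4.5), np.float64(0.8), 0, 0, 0, np.int64(-3)], [1, np.float64(6.0), np.float64(1.1), 0, 0, 0, np.int64(-4)], [1, np.float64(7.6), np.float64(1.3), 0, 0, 0, np.int64(-5)], [1, np.float64(9.1), np.float64(1.4), 0, 0, 0, np.int64(-6)], [1, np.float64(10.6), np.float64(1.6), 0, 0, 0, np.int64(-7)], [1, np.float64(12.1), np.float64(1.7), 0, 0, 0, np.int64(-8)], [1, np.float64(13.7), np.float64(1.8), 0, 0, 0, np.int64(-9)], [1, np.float64(15.2), np.float64(1.9), 0, 0, 0, np.int64(-10)],
```

Emit:
servo_tool:
  targets:
    - [[1,1.5,0.3,0,0,0,-1.5],[1,3,0.6,0,0,0,-2.6],[1,4.5,0.8,0,0,0,-3.6],[1,6,1.1,0,0,0,-4.6],[1,7.6,1.3,0,0,0,-5.6],[1,9.1,1.4,0,0,0,-6.6],[1,10.6,1.6,0,0,0,-7.6],[1,12.1,1.7,0,0,0,-8.6],[1,13.7,1.8,0,0,0,-9.6],[1,13.7,1.8,0,0,0,-9.6]]

```text
t: 12.48
tcp_pos: [510.9, 203.2, 37.6]
tool_rot: [-0.54, 0.842, 0.001, 0.003]
contact_force: [3.6, 4.2, -0.9]
gripper_width: 0.4
finger_force: 2.8
```

```bash
python3 -c "
from h import *
lev()"
```

```text
t 12.4833 ang 155.31 along,off 87.16 -18.52 z 37.6 F u,p,z [-1.55 -5.32 -0.95] M [ 1.212 -0.557 -0.082] leverang 153.99 q7 2.1
```

Emit:
servo_tool:
  targets:
    - [[1,1.5,0.3,0,0,0,-0.4],[1,3,0.6,0,0,0,-1.3],[1,4.5,0.8,0,0,0,-2.3],[1,6,1.1,0,0,0,-3.3],[1,7.6,1.3,0,0,0,-4.3],[1,7.6,1.3,0,0,0,-4.3]]

```text
t: 12.98
tcp_pos: [506.8, 197.1, 37.6]
tool_rot: [-0.571, 0.821, 0.001, 0.003]
contact_force: [2.7, 4.7, -2.7]
gripper_width: 0.5
finger_force: 3.0
```

```bash
python3 -c "
from h import *
lev()"
```

```text
t 12.9833 ang 159.62 along,off 87.29 -17.81 z 37.6 F u,p,z [-0.9  -5.37 -2.65] M [ 1.254 -0.561  0.023] leverang 158.76 q7 2.17
```

Well balanced now. I'll continue in finer steps.

Emit:
servo_tool:
  targets:
    - [[1,0.8,0.2,0,0,0,-0.5],[1,1.5,0.3,0,0,0,-1],[1,2.3,0.5,0,0,0,-1.5],[1,3,0.6,0,0,0,-2],[1,3.8,0.7,0,0,0,-2.5],[1,3.8,0.7,0,0,0,-2.5]]

```text
t: 13.48
tcp_pos: [504.9, 194.1, 37.6]
tool_rot: [-0.589, 0.808, 0.001, 0.003]
contact_force: [3.3, 6.3, -2.1]
gripper_width: 0.5
finger_force: 3.3
```

```bash
python3 -c "
from h import *
lev()"
```

```text
t 13.4833 ang 162.12 along,off 87.28 -18.14 z 37.6 F u,p,z [-1.17 -6.98 -2.06] M [ 1.357 -0.582 -0.057] leverang 161.04 q7 2.21
```

Emit:
servo_tool:
  targets:
    - [[1,0.8,0.2,0,0,0,-0.3],[1,1.5,0.3,0,0,0,-0.7],[1,2.3,0.5,0,0,0,-1.2],[1,3,0.6,0,0,0,-1.7],[1,3,0.6,0,0,0,-1.7]]

```text
t: 13.9
tcp_pos: [503.5, 191.5, 37.6]
tool_rot: [-0.601, 0.8, 0.001, 0.004]
contact_force: [3.2, 6.0, -2.9]
gripper_width: 0.1
finger_force: 3.4
```

```bash
python3 -c "
from h import *
lev()"
```

```text
t 13.9 ang 163.83 along,off 87.36 -17.91 z 37.6 F u,p,z [-1.44 -6.61 -2.93] M [ 1.382 -0.643 -0.02 ] leverang 162.9 q7 2.24
```

Emit:
servo_tool:
  targets:
    - [[1,0.8,0.2,0,0,0,-0.5],[1,1.5,0.3,0,0,0,-0.9],[1,2.3,0.5,0,0,0,-1.4],[1,2.3,0.5,0,0,0,-1.4]]

```text
t: 14.23
tcp_pos: [502.5, 189.5, 37.6]
tool_rot: [-0.61, 0.792, 0.001, 0.004]
contact_force: [3.3, 5.7, -3.5]
gripper_width: 0.5
finger_force: 3.4
```

```bash
python3 -c "
from h import *
lev()"
```

```text
t 14.2333 ang 165.23 along,off 87.37 -17.8 z 37.6 F u,p,z [-1.73 -6.35 -3.49] M [ 1.448 -0.704 -0.009] leverang 164.37 q7 2.26
```

Emit:
servo_tool:
  targets:
    - [[1,0.8,0.2,0,0,0,-0.5],[1,1.5,0.3,0,0,0,-1],[1,2.3,0.4,0,0,0,-1.5],[1,2.3,0.4,0,0,0,-1.5]]

```text
t: 14.57
tcp_pos: [501.5, 187.5, 37.6]
tool_rot: [-0.621, 0.784, 0.001, 0.004]
contact_force: [3.7, 6.5, -2.3]
gripper_width: 0.6
finger_force: 3.5
```

Emit:
servo_tool:
  targets:
    - [[1,0.8,0.2,0,0,0,-0.5],[1,1.5,0.3,0,0,0,-1],[1,1.5,0.3,0,0,0,-1]]

```text
t: 14.82
tcp_pos: [501.2, 187.4, 37.8]
tool_rot: [-0.628, 0.778, 0.001, 0.005]
contact_force: [4.5, 8.7, -4.1]
gripper_width: 0.4
finger_force: 4.7
```

```bash
python3 -c "
from h import *
lev()"
```

```text
t 14.8167 ang 167.75 along,off 87.24 -19.32 z 37.8 F u,p,z [-2.58 -9.45 -4.1 ] M [ 2.032 -0.804 -0.026] leverang 165.91 q7 2.3
```

The lever is on its stop at about 166°. I'll build the press up to about 15–16 N.

Emit:
servo_tool:
  targets:
    - [[1,0.5,0,0,0,0,0],[1,1,0,0,0,0,0],[1,1,0,0,0,0,0]]

```text
t: 15.07
tcp_pos: [501.2, 187.3, 37.8]
tool_rot: [-0.628, 0.778, 0.001, 0.006]
contact_force: [4.5, 10.0, -4.5]
gripper_width: 0.3
finger_force: 5.5
```

```bash
python3 -c "
from h import *
lev()"
```

```text
t 15.0667 ang 167.77 along,off 87.26 -19.29 z 37.8 F u,p,z [ -2.23 -10.77  -4.54] M [ 2.416 -0.84  -0.076] leverang 165.94 q7 2.3
```

Emit:
servo_tool:
  targets:
    - [[1,0.5,0,0,0,0,0.2],[1,1,0,0,0,0,0.4],[1,1.5,0,0,0,0,0.6],[1,1.5,0,0,0,0,0.6]]

```text
t: 15.4
tcp_pos: [501.3, 187.2, 37.9]
tool_rot: [-0.624, 0.781, 0.002, 0.007]
contact_force: [4.5, 12.5, -7.0]
gripper_width: 0.3
finger_force: 6.7
```

```bash
python3 -c "
from h import *
lev()"
```

```text
t 15.4 ang 167.21 along,off 87.36 -18.28 z 37.9 F u,p,z [ -1.59 -13.21  -6.97] M [ 2.856 -1.02  -0.027] leverang 166.04 q7 2.3
```

Emit:
servo_tool:
  targets:
    - [[1,0.5,0,0.5,0,0,0],[1,1,0,1,0,0,0],[1,1,0,1,0,0,0],[1,1,0,1,0,0,0]]

```text
t: 15.73
tcp_pos: [501.3, 187.1, 37.7]
tool_rot: [-0.624, 0.781, 0.002, 0.007]
contact_force: [4.2, 13.5, -1.7]
gripper_width: 0.6
finger_force: 7.0
```

```bash
python3 -c "
from h import *
lev()"
```

```text
t 15.7333 ang 167.24 along,off 87.29 -18.32 z 37.7 F u,p,z [ -1.14 -14.14  -1.72] M [ 2.97  -0.667 -0.069] leverang 166.05 q7 2.3
```

Emit:
servo_tool:
  targets:
    - [[1,0.4,0,0,0,0,0],[1,0.6,0,0,0,0,0],[1,0.6,0,0,0,0,0],[1,0.6,0,0,0,0,0]]

```text
t: 16.07
tcp_pos: [501.3, 187.1, 37.8]
tool_rot: [-0.624, 0.781, 0.002, 0.008]
contact_force: [2.9, 14.9, -2.7]
gripper_width: 0.6
finger_force: 7.5
```

```bash
python3 -c "
from h import *
lev()"
```

```text
t 16.0667 ang 167.25 along,off 87.27 -18.29 z 37.8 F u,p,z [  0.42 -15.18  -2.75] M [ 3.306 -0.795 -0.039] leverang 166.08 q7 2.3
```

It's seated at 15.2 N with no further movement. I'll back off and lift clear.

Emit:
servo_tool:
  targets:
    - [[1,-2,0,0,0,0,0],[1,-4,0,0,0,0,0],[1,-6,0,0,0,0,0],[1,-9,0,0,0,0,0],[1,-14,0,0,0,0,0],[1,-20,0,-2,0,0,0],[1,-28,0,-10,0,0,0],[1,-30,0,-40,0,0,0],[1,-30,0,-80,0,0,0],[1,-60,0,-120,0,0,0],[1,-95,0,-150,0,0,0],[1,-130,0,-180,0,0,0],[1,-160,0,-180,0,0,0],[1,-190,0,-180,0,0,0],[1,-190,0,-180,0,0,0],[1,-190,0,-180,0,0,0]]

```text
t: 17.4
tcp_pos: [539.5, 366.0, 215.6]
tool_rot: [-0.624, 0.781, 0.001, -0.0]
contact_force: [0.2, -0.8, -0.1]
gripper_width: 0.4
finger_force: 0.0
```

Run:
```python
from h import *
s=sensors.state();print(s["t"],s["tcp_pos"],s["contact_force"])
q,_=imaging.snapshot("top")
cv2.imwrite("pics/t3.png",cv2.resize(q[125:265,245:425,::-1],None,fx=4.4,fy=4.2857142,interpolation=cv2.INTER_CUBIC))
```

```text
17.4 [539.513521   365.98611471 215.57051525] [ 0.2260425  -0.81964474 -0.10183479]
```

View pics/t3.png

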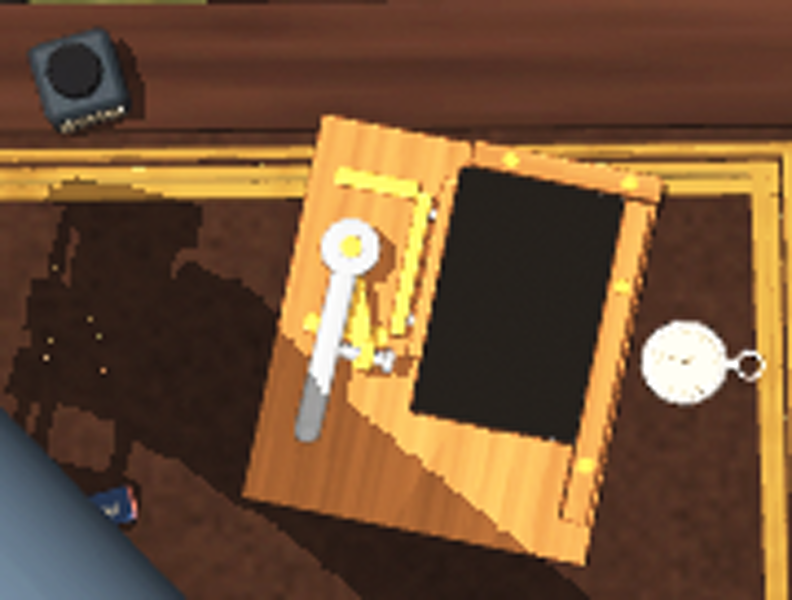

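The lever (350,246)→(308,435) lies against the screw at (345,352), and the jaw is against the notebook. The notebook sits flush at both fences, and the bottle, watch and eraser haven't moved. I'll hand it in.

```bash
python3 -c "
from h import *
print(env.sign_off())"
```

```text
the job is handed in; nothing more can be done
None
```

The job is handed in: the notebook is home and square against the end fence, held by the jaw. The cam lever was pressed onto its stop screw with about 15 N, the bystanders weren't moved, and it took about 17 s.

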